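# Catch the falling lid of the parts case and lower it shut

### The arm

A 6-joint arm with a two-finger parallel gripper is mounted at the origin on a cart in front of the work surface, level with it; the furniture and walls round the work are solid. World frame = base frame: x ahead of the robot, y to its left, z up, the work surface at z = 0. Lengths are in m, angles in degrees, forces in N, time in s.
With the tool pointing down it reaches from about 0.35 to 0.875 m from the base axis. Payload 4.2 kg.
Tool frame: the origin (TCP) lies midway between the tips of the shut fingers; the grasp point (between the pads) lies 19 mm behind it; z points along the fingers, y is the line along which they close (so a half turn about z gives the same grasp; the last joint's range is limited). The gripper opens to 87 mm and grips with 3 to 60 N. Pads are 19 mm wide; open, the fingers measure 117 mm over their backs; the gripper's body (75 mm by 190 mm) begins 51 mm behind the grasp point.
Start: joints at [-60.699, 22.042, 0.453, 0, -68.411, -14.817], TCP at [0.156, -0.605, 0.223] pointing down, gripper open.
Joint ranges: [-179.83, 179.83], [-69.29, 118.12], [-61.27, 80.66], [-181.25, 117.63], [-171.15, -9.14], [-177.46, 177.46]. Speed limits (degrees/s): [159.86, 159.86, 180, 180, 180, 180].

### API

Orientations are given as [roll, pitch, yaw] about the fixed x, y, z axes, in that order (R = Rz(yaw) Ry(pitch) Rx(roll)).
In Python, from workcell import env gives the robot as it stands. The module is installed in compiled form; this text tells all that it offers. Calls block until the motion is done:
- env.goto(position, orientation): joint-space move of the TCP to a pose.
- env.move_straight(position, rotation=None, rate=0.15, force_limit=None): straight line of the TCP; rotation=None keeps the orientation; rate is the mean speed in m/s. With force_limit (N) it stops when the force on the tool has changed by that much, and returns True; else False.
- env.set_joints(angles): joint-space move.
- env.gripper_to(opening, grasp_force=None): opening from 0.0 (shut) to 1.0 (fully open); grasp_force is the grip in N (None keeps the last); returns when the fingers have stopped.
- env.dwell(seconds).
- env.inverse_kinematics(position, orientation): joint angles nearest the present ones, or None.
- env.read_state(): the state.
- env.grab_frame(name): name is "scene" or "top" or "wrist"; returns a dict with "image" (400x640x3 uint8, blue, green, red), "fx", "fy", "cx", "cy" (pixels), "position" and "orientation" of the camera in the world. Camera axes: x right, y up, looking along -z (the intrinsics and any distortion apply to the point x, -y, -z); pixel columns grow to the right and rows downward; lengths in m; the calibration is good to about 2 mm. The wrist camera is an equidistant fisheye: a pixel r from the principal point sees the ray r / f radians off the axis. A picture is of the moment at which its call begins. There is no depth.
A pose or a line that the arm cannot do raises env.Unreachable and nothing moves.
- env.close_job(): hands the job in; it is judged then, once.
Trained networks look in a picture, given as the dict that the camera call returned (one of the last four; its "shot" number tells which), for a name from the list of things; names that differ only in an ending like _2 or _b are one class to them, and where a whole thing is asked for, a point or a joint stands for the part that bears it (a point fixed in the world has none). Each returns a list of dicts, best first, with "score" (0 to 1); they miss things now and then, are a little off and sometimes report something else, mostly with a low value. They report only what shows in the picture. A call takes as long as a camera call.
- env.search_frame(picture, thing): "xyz" ([x, y, z] in m, in world coordinates, good to about 4 mm: the middle of the surface that is visible of it).
- env.trace(picture, thing): "mask" (400x640 bool, what is visible of it).
The state is a dict: "clock": time; "joint_positions": joint angles; "qvel": joint speeds; "joint_torque": joint torques, N m; "position": TCP position; "tool_rot": TCP orientation; "force": force on the tool from outside, world axes, zero at the start; "wrist_torque": the same for the moment, N m; "opening": opening from 0.0 (shut) to 1.0 (fully open); "finger_force": force on a finger pad.
Only numpy, scipy, OpenCV 4.12 (cv2) and the standard library are available. Lean on these libraries where they do the work, as an engineer would, in place of code of your own. Each camera call takes 0.05 s, during which the arm holds its last target. There are 200 camera calls.

### The job

The clear parts case stands open, its hinged lid leaning back. Without grasping or pinching anything, tip the lid forward with a fingertip, catch it on a finger as it falls past upright, and lower it gently on that finger until it is fully shut - it must not slam or drop the last bit - then draw the finger out. Touch the lid only lightly, do not shove or lift the case, and leave the bottle, vial and canister beside it alone.

Things in the scene. Friction and masses are not known exactly. Their poses are not given: they have to be found in the camera images.
- case: Clear plastic parts case, 164 x 231 x 45 mm shut, 1 kg, loose on the worktop. Origin: centre of its underside; x from the front (lip side, about to the robot's right) to the hinge side (left), y along the hinge, z up. Tray walls (2 mm thick) stand at x = -77 and 78 mm, y = -115 and 115 mm, rims at z = 34 mm. A flange and a ring lie inside, at most 13 mm above the worktop.
- case_lid (a joint): Lid angle: 0 shut (it stops there by itself, no latch), 1.57 upright, 1.745 end stop. Starts leaning back at 1.62 to 1.74. The lid weighs 80 g. Hinge friction (0.02 N m) holds it where it is left from the end stop forward to about 1.25; below that it falls by itself and slams within about half a second unless something carries it.
- hinge_line (a point): Middle of the lid's hinge axis, at (80, 0, 35) mm in the case's frame; the axis runs along the case's y. The shut lid covers the tray's whole outline: plate 2 mm thick at z = 42.5 to 44.5 mm, skirt 2 mm thick at z = 35 to 42 mm, its front face at x = -77 mm.
- lid_lip (a point): Middle of the front edge of the lid's lip; moves with the lid. Shut: at (-82, 0, 38.5) mm in the case's frame, 162 mm from the hinge axis. The lip is a tongue 40 mm wide (along y), 3 mm thick (z = 37 to 40 mm shut), standing 5 mm out in front of skirt and tray, so a finger that carries it from below can be lowered in front of the tray's front wall until the lid is shut.
- bottle: White dropper bottle with a black tip, 34 mm across, 98 mm tall, standing beyond the case's far end. Origin: centre of its underside. Leave alone.
- vial: Glass sample vial with a white cap, 21 mm across, 52 mm tall, standing behind the hinge side of the case. Origin: centre of its underside. Leave alone.
- canister: Objective canister, pale with a black screw lid, 40 mm across, 64 mm tall, standing beyond the case's far end. Origin: centre of its underside. Leave alone.

How it is judged:
By the outcome, as a careful person would: the job done as asked, in the order asked, and still so for the second after the job is handed in, with the robot touching nothing.
It also fails if it takes over 58 s, if anything falls off the work surface, if the arm or the gripper's body presses on something with over 40 N, if the wrist force passes 120 N, or if a joint passes its speed limit or range.

## Working session

There is one attempt and no reset: what is moved stays moved. The work goes in short steps, each a Python script; the robot and the scene stay as the last script left them, time stands still between calls to the robot, and variables do not carry over. Pictures are saved under pics/ and viewed, at most 10 in all, crops included, and the job is handed in when it is done.

```bash
mkdir -p pics; python3 - <<'E'
from workcell import env
import cv2
for n in("scene","top"):
    f=env.grab_frame(n); cv2.imwrite(f"pics/{n}0.png",f["image"])
    print(n,f["fx"],f["cx"],f["cy"],f["position"],f["orientation"])
    for t in("case","case_lid","hinge_line","lid_lip","bottle","vial","canister"):
        try:
            print(t,[(r["xyz"],r["score"]) for r in env.search_frame(f,t)[:2]])
        except Exception as e: print(t,e)
s=env.read_state();print(s["clock"],s["position"],s["tool_rot"],s["force"])
E
```

```text
scene 407.41452701184784 329.74519936947445 204.50226228257688 [1.10896223 0.31255431 0.68301146] [43.2966274   1.1435704  89.75855847]
case [([0.4932, 0.262, 0.0289], 0.66), ([0.6817, 0.3274, 0.0493], 0.16)]
case_lid [([0.4565, 0.2988, 0.116], 0.63)]
hinge_line [([0.4903, 0.2585, 0.0289], 0.86)]
lid_lip [([0.453, 0.3009, 0.1189], 0.72), ([0.6789, 0.326, 0.0459], 0.63)]
bottle [([0.6798, 0.3251, 0.0464], 0.93)]
vial [([0.473, 0.403, 0.0349], 0.61)]
canister [([0.6013, 0.3903, 0.0532], 0.9)]
top 431.01607096516227 316.74286660972245 203.1568493285935 [0.36117689 0.29288747 0.9216458 ] [ 10.58759562   1.78915771 -91.58590935]
case [([0.5028, 0.2372, 0.0266], 0.55)]
case_lid [([0.4412, 0.2943, 0.1938], 0.67)]
hinge_line [([0.5038, 0.233, 0.0204], 0.64)]
lid_lip [([0.4377, 0.2931, 0.1907], 0.95)]
bottle [([0.6675, 0.3309, 0.0493], 0.65)]
vial [([0.4615, 0.4108, 0.0529], 0.52)]
canister [([0.5871, 0.3918, 0.0655], 0.95), ([0.443, 0.2956, 0.1927], 0.52)]
0.8 [ 0.15635684 -0.6051038   0.22253908] [-1.79998832e+02  3.07209800e-03 -1.65516753e+02] [-0.05143558 -0.3432375   0.11861303]
```

View pics/scene0.png

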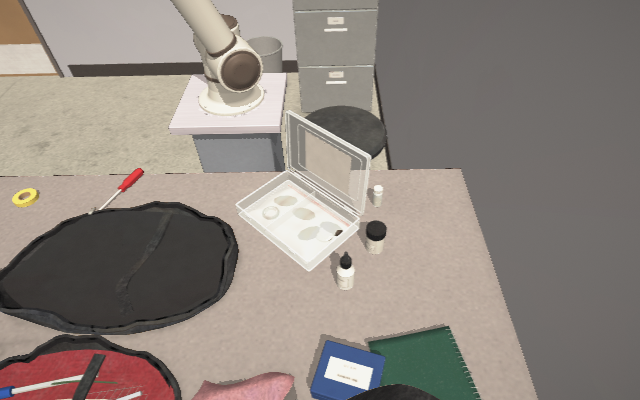

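View pics/top0.png

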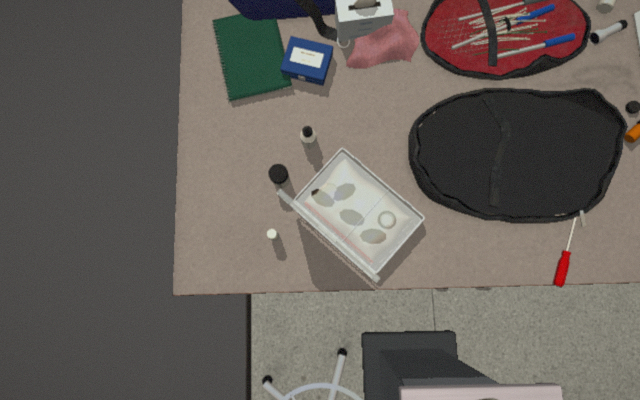

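The scene view shows the open case with its tray corners near (237,205), (310,270), (360,215) and (287,175), and the lid leaning back with its top corner at (288,112). The top view shows the front edge running from (343,152) to (423,217) and the lid edge from (280,192) to (377,280). I'll zoom in for corner clicks.

```bash
python3 - <<'E'
import cv2
a=cv2.imread("pics/scene0.png")[100:280,225:395]; b=cv2.imread("pics/top0.png")[140:290,265:435]
cv2.imwrite("pics/c1.png",cv2.resize(a,None,fx=3.3,fy=3.3,interpolation=cv2.INTER_CUBIC))
cv2.imwrite("pics/c2.png",cv2.resize(b,None,fx=4,fy=4,interpolation=cv2.INTER_CUBIC))
E
```

```text
(no output)
```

View pics/c1.png

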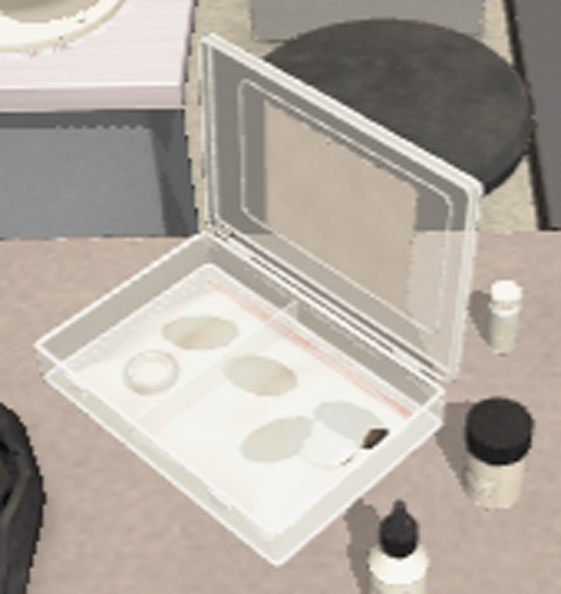

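View pics/c2.png

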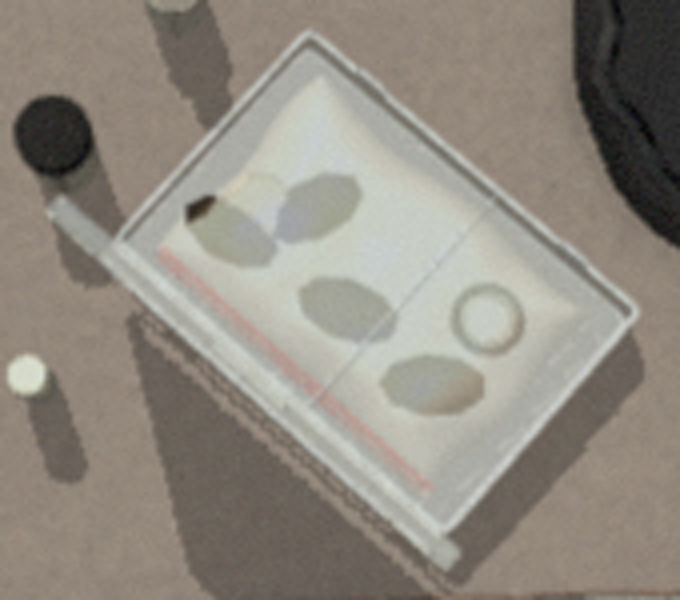

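```bash
cat > geo.py <<'E'
import numpy as np
from scipy.spatial.transform import Rotation as R
from scipy.optimize import least_squares
def lid(a,r,h,y): # point in case frame
    return [.080-r*np.cos(a)+h*np.sin(a), y, .035+r*np.sin(a)+h*np.cos(a)]
def world(p,P):
    c,s=np.cos(p[2]),np.sin(p[2]); P=np.asarray(P)
    return np.array([p[0]+c*P[0]-s*P[1],p[1]+s*P[0]+c*P[1],P[2]])
def proj(cam,P):
    q=R.from_euler("xyz",cam[2],degrees=True).inv().apply(P-np.array(cam[1]))
    return np.array([cam[0][1]+cam[0][0]*q[0]/-q[2], cam[0][2]-cam[0][0]*q[1]/-q[2]])
S=((407.4145,329.745,204.502),[1.10896223,0.31255431,0.68301146],[43.2966274,1.1435704,89.75855847])
T=((431.016,316.743,203.157),[0.36117689,0.29288747,0.9216458],[10.58759562,1.78915771,-91.58590935])
E
python3 - <<'E'
from geo import *
s=lambda u,v:np.array([225+u/3.3,100+v/3.3]); t=lambda u,v:np.array([265+u/4,140+v/4])
f=[(T,-.077,-.115,t(310,32)),(T,-.077,.115,t(637,312)),(T,.078,.115,t(447,527)),(T,.078,-.115,t(118,238)),
   (S,-.077,-.115,s(280,540)),(S,-.077,.115,s(37,345)),(S,.078,-.115,s(443,395))]
l=[(S,.115,s(205,37)),(S,-.115,s(481,188)),(T,.115,t(452,555)),(T,-.115,t(55,205))]
def res(p):
    r=[proj(c,world(p,[x,y,.034]))-u for c,x,y,u in f]
    r+=[proj(c,world(p,lid(p[3],.157,.0045,y)))-u for c,y,u in l]
    return np.ravel(r)
o=least_squares(res,[.5,.25,2.27,1.68],loss="soft_l1")
print(o.x,np.degrees(o.x[2:]));print(np.round(res(o.x).reshape(-1,2),1))
p=o.x
for n,P in dict(hinge=[.08,0,.035],lip_now=lid(p[3],.162,.0035,0),lip_shut=[-.082,0,.0385],lid_up=lid(1.57,.162,.0035,0)).items():print(n,world(p,P).round(4))
for y in(-.115,.115):print([world(p,[x,y,0]).round(3) for x in(-.082,.082)])
E
```

```text
[0.51606455 0.22919731 2.38019153 1.65668642] [136.37492902  94.92113971]
[[-0.9 -2.2]
 [ 0.8 -1.6]
 [-0.7  1.1]
 [-1.8 -0.7]
 [-2.  -0.8]
 [-1.5 -0. ]
 [ 0.8 -1.4]
 [-0.7 -1.4]
 [-0.8 -0.4]
 [ 0.1  0.8]
 [-1.5 -1.5]]
hinge [0.4582 0.2844 0.035 ]
lip_now [0.4456 0.2964 0.1961]
lip_shut [0.5754 0.1726 0.0385]
lid_up [0.4557 0.2867 0.197 ]
[array([0.655, 0.256, 0.   ]), array([0.536, 0.369, 0.   ])]
[array([0.496, 0.089, 0.   ]), array([0.377, 0.203, 0.   ])]
```

The crops give tray corners and lid edges that fit the model to within about 2 px. My plan is a wide gap straddling the lip: the rear finger tips the lid, then the front finger catches and lowers it. First I'll check reachability.

```bash
cat > h.py <<'E'
from geo import *
from workcell import env
p=np.array([.51606,.22920,2.38019]); G=.035; SG=-1
def rot(th,sg=None):
    sg=sg or SG; th=np.radians(th)
    ex=np.array([np.cos(p[2]),np.sin(p[2]),0]); ez=np.array([0,0,1.])
    d=np.cos(th)*ex-np.sin(th)*ez; n=np.sin(th)*ex+np.cos(th)*ez
    y=sg*n; M=np.c_[np.cross(y,d),y,d]
    return R.from_matrix(M).as_euler("xyz",degrees=True)
def pose(F,th,sg=None,y=0):
    "F=(X,Z) of the front finger's pad tip corner in case frame -> TCP pose"
    t=np.radians(th); X=F[0]+np.sin(t)*G/2; Z=F[1]+np.cos(t)*G/2
    return world(p,[X,y,Z]),rot(th,sg)
def carry(a,th,s):
    L=lid(a,.162,.002,0); t=np.radians(th)
    return (L[0]+s*np.cos(t), L[2]-s*np.sin(t))
E
python3 - <<'E'
from h import *
for sg in(1,-1):
  for F,th in[((-.1,.025),55),((-.0795,.03),55),((-.0795,.03),65),((-.1,.08),55),(carry(.5,65,.01),65),(carry(1,80,.01),80),((.06,.18),90),((.06,.28),90)]:
    P,o=pose(F,th,sg); q=env.inverse_kinematics(P,o); print(sg,F,th,P.round(3),None if q is None else np.round(q,0))
fs=[]
for i in range(10): env.dwell(.02); fs.append(env.read_state()["force"])
print(np.mean(fs,0),np.std(fs,0),env.read_state()["clock"])
E
```

```text
1 (-0.1, 0.025) 55 [0.578 0.17  0.035] [ 15.  42.  10. -30. -79. -47.]
1 (-0.0795, 0.03) 55 [0.563 0.184 0.04 ] [ 17.  41.   8. -31. -78. -48.]
1 (-0.0795, 0.03) 65 [0.562 0.185 0.037] [ 21.  37.   2. -24. -68. -53.]
1 (-0.1, 0.08) 55 [0.578 0.17  0.09 ] [ 15.  39.  12. -30. -84. -50.]
1 (np.float64(-0.056983341331624984), np.float64(0.10535902450729515)) 65 [0.546 0.201 0.113] [ 23.  31.   3. -24. -74. -57.]
1 (np.float64(-0.004109549804353543), np.float64(0.16255082662049347)) 80 [0.507 0.238 0.166] [ 36.  21.  -7. -11. -65. -75.]
1 (0.06, 0.18) 90 [0.46  0.283 0.18 ] [ 49.  16. -15.   0. -59. -92.]
1 (0.06, 0.28) 90 [0.46  0.283 0.28 ] [ 49.  12.  -6.   0. -72. -92.]
-1 (-0.1, 0.025) 55 [0.578 0.17  0.035] [ 15.  42.  10. -30. -79. 133.]
-1 (-0.0795, 0.03) 55 [0.563 0.184 0.04 ] [ 17.  41.   8. -31. -78. 132.]
-1 (-0.0795, 0.03) 65 [0.562 0.185 0.037] [ 21.  37.   2. -24. -68. 127.]
-1 (-0.1, 0.08) 55 [0.578 0.17  0.09 ] [ 15.  39.  12. -30. -84. 130.]
-1 (np.float64(-0.056983341331624984), np.float64(0.10535902450729515)) 65 [0.546 0.201 0.113] [ 23.  31.   3. -24. -74. 123.]
-1 (np.float64(-0.004109549804353543), np.float64(0.16255082662049347)) 80 [0.507 0.238 0.166] [ 36.  21.  -7. -11. -65. 105.]
-1 (0.06, 0.18) 90 [0.46  0.283 0.18 ] [ 49.  16. -15.   0. -59.  88.]
-1 (0.06, 0.28) 90 [0.46  0.283 0.28 ] [ 49.  12.  -6.   0. -72.  88.]
[ 0.13981035 -0.08829813  0.06625625] [0.35423829 0.4316799  0.3890924 ] 0.9667
```

```bash
sed -i 's/SG=-1/SG=1/' h.py; python3 - <<'E'
from h import *
import cv2
env.gripper_to(G/.087)
P,o=pose((-.13,.15),55); env.goto(P,o)
P,o=pose((-.092,.022),55); env.move_straight(P,o,rate=.12)
env.dwell(.2); print(env.read_state()["clock"],env.read_state()["opening"])
P,o=pose((-.068,.022),55); hit=env.move_straight(P,o,rate=.012,force_limit=2.0)
s=env.read_state(); q=s["position"]
ex=np.array([np.cos(p[2]),np.sin(p[2])]); X=(q[:2]-p[:2])@ex - np.sin(np.radians(55))*G/2
Y=(q[:2]-p[:2])@np.array([-ex[1],ex[0]])
print(hit,s["clock"],"F.X",X,"Y",Y,q,s["force"],s["force"][:2]@ex)
P,o=pose((X-.008,.022),55); env.move_straight(P,o,rate=.03)
f=env.grab_frame("scene"); cv2.imwrite("pics/s1.png",cv2.resize(f["image"][90:290,210:410],None,fx=3,fy=3,interpolation=cv2.INTER_CUBIC))
E
```

```text
6.5833 0.39661837557501406
True 7.9 F.X -0.07570450189607643 Y 3.637442056004464e-05 [0.56045827 0.18683266 0.03168383] [ 0.98471996 -0.62415051  0.67990855] -1.143433051483228
```

View pics/s1.png

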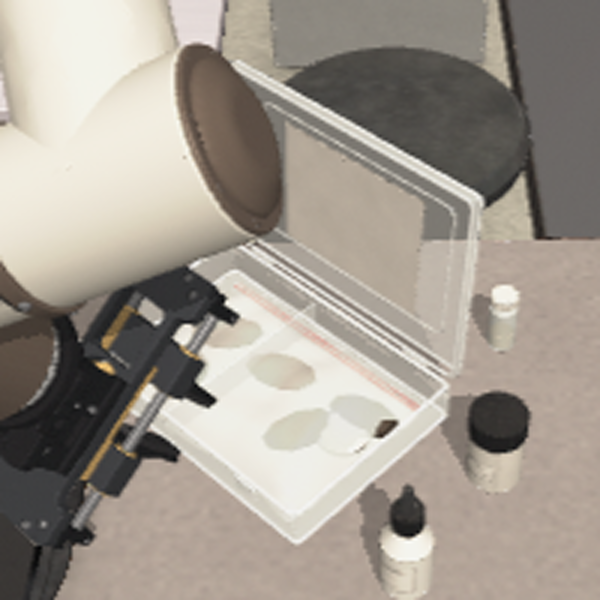

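The probe met the front wall at X=-75.7 mm (nominal -77), so I'm shifting the pose estimate by 1.3 mm. Next I straddle the lid, tip it and catch it.

```bash
cat >> h.py <<'E'
p[:2]+=.0013*np.array([np.cos(p[2]),np.sin(p[2])])
E
python3 - <<'E'
from h import *
import cv2
m=lambda F,th,r,**k: env.move_straight(*pose(F,th),rate=r,**k)
m((-.14,.12),55,.2)
env.goto(*pose((.04,.28),88)); m((.080,.235),88,.15)
env.dwell(.1); print("hit",m((.080,.178),88,.08,force_limit=3.0),env.read_state()["position"])
m((.045,.178),85,.06); m(carry(1.0,80,.008),80,.06)
env.dwell(.3)
s=env.read_state();print(s["clock"],s["force"],s["opening"])
for n in("scene","top"):
    f=env.grab_frame(n); print(n,[(r["xyz"],r["score"]) for r in env.search_frame(f,"lid_lip")[:2]])
    cv2.imwrite(f"pics/{n}2.png",f["image"])
print("expect",world(p,lid(1.0,.162,.0035,0)))
a=cv2.imread("pics/scene2.png")[60:280,210:410];b=cv2.imread("pics/top2.png")[110:330,230:430]
cv2.imwrite("pics/c3.png",np.hstack([cv2.resize(z,None,fx=2,fy=2) for z in(a,b)]))
E
```

```text
hit False [0.44491511 0.29765076 0.1791242 ]
13.6083 [ 0.31968259 -0.35424838 -0.11587256] 0.4030537696352688
scene [([0.5521, 0.2966, 0.1646], 0.78)]
top [([0.4536, 0.1829, 0.1642], 0.85)]
expect [0.51843706 0.22693437 0.17320936]
```

View pics/c3.png

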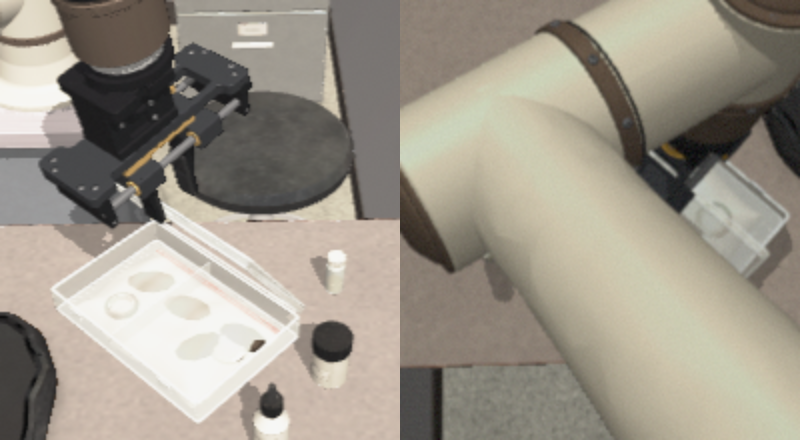

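The scene view shows the lid edge-on, running from (160,215) to (300,305) in the crop. That matches about 0.97 rad, so it is caught on the front finger. Next I lower it.

```bash
python3 - <<'E'
from h import *
import cv2
m=lambda F,th,r,**k: env.move_straight(*pose(F,th),rate=r,**k)
for a in(.85,.7,.55,.4,.3,.2,.13):
    th=55+25*max(0,(a-.4))/.6; s=.005+.003*np.clip((a-.1)/.3,0,1)
    m(carry(a,th,s),th,.05)
env.dwell(.2); s=env.read_state();print(s["clock"],s["force"],s["position"],pose(carry(a,th,.0053),th)[0])
f=env.grab_frame("scene"); print([(r["xyz"],r["score"]) for r in env.search_frame(f,"lid_lip")[:2]])
print(world(p,lid(.13,.162,.0035,0)))
for an in(.0,.1,.13,.17,.2):print(an,[proj(S,world(p,lid(an,.157,.0095,y))).round(1)-[210,60] for y in(-.115,.115)])
cv2.imwrite("pics/s3.png",cv2.resize(f["image"][110:290,220:400],None,fx=3.3,fy=3.3,interpolation=cv2.INTER_CUBIC))
E
```

```text
17.7167 [ 0.62762283 -1.27821698 -1.69886507] [0.56063214 0.18657134 0.06382344] [0.56072173 0.1866318  0.06367994]
[([0.5418, 0.2529, 0.0542], 0.69)]
[0.57315828 0.17477821 0.0594712 ]
0.0 [array([ 98.1, 199.3]), array([ 24.3, 140.9])]
0.1 [array([ 98.2, 193.8]), array([ 23.6, 135.5])]
0.13 [array([ 98.4, 192.1]), array([ 23.5, 133.7])]
0.17 [array([ 98.7, 189.7]), array([ 23.4, 131.4])]
0.2 [array([ 99. , 187.9]), array([ 23.4, 129.6])]
```

View pics/s3.png

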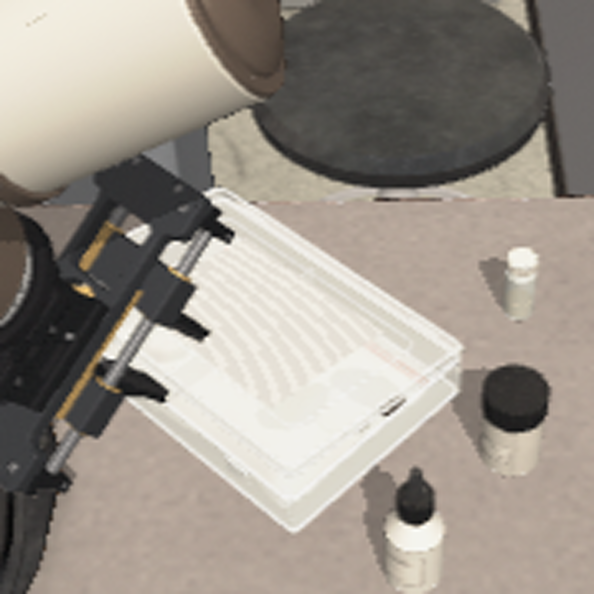

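```bash
python3 - <<'E'
from h import *
import cv2
fs=[];
f=env.grab_frame("scene"); w=env.grab_frame("wrist")
a=f["image"].copy()[205:285,255:375]
k=5; a=cv2.resize(a,None,fx=k,fy=k,interpolation=cv2.INTER_CUBIC)
for an,c in((0,(0,0,255)),(.13,(255,0,0))):
  for y in(-.115,):
    for r in(.157,.02): 
      u=(proj(S,world(p,lid(an,r,.0095,y)))-[255,205])*k; cv2.circle(a,tuple(int(v) for v in u),3,c,1)
u=(proj(S,world(p,[-.077,-.115,.034]))-[255,205])*k; cv2.circle(a,tuple(int(v) for v in u),3,(0,160,0),1)
b=cv2.resize(w["image"],None,fx=.9375,fy=.9375)
cv2.imwrite("pics/z.png",np.vstack([a,b[60:260]]))
for i in range(20): env.dwell(.02); fs.append(env.read_state()["force"])
print(np.mean(fs,0))
E
```

```text
[ 0.33043331 -0.74498071 -0.04693203]
```

View pics/z.png

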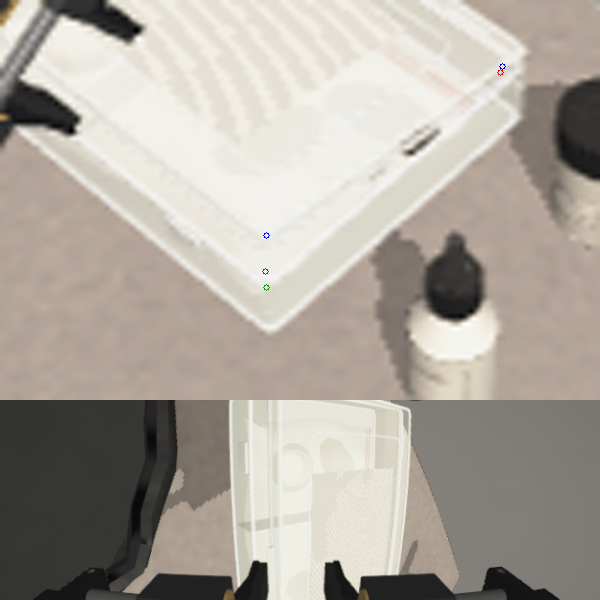

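The faint lid corner at (262,235) sits on the model point for 0.13 rad, and the tray rim is on its marker. The lid is riding on the lower finger, as the force of about 0.8 N also shows. Now the last bit, slowly, then I draw the finger out.

```bash
python3 - <<'E'
from h import *
import cv2
m=lambda F,th,r,**k: env.move_straight(*pose(F,th),rate=r,**k)
def fm(t):
    fs=[]
    for i in range(12): env.dwell(.02); fs.append(env.read_state()["force"])
    print(t,env.read_state()["clock"],np.mean(fs,0).round(2))
for a in(.09,.05,.025): m(carry(a,55,.005),55,.02)
fm("a=.025")
F0=carry(0,55,.005); m(F0,55,.012); fm("a=0")
m((F0[0],F0[1]-.002),55,.012); fm("-2"); m((F0[0],F0[1]-.004),55,.012); fm("-4")
f=env.grab_frame("scene"); k=5
a=cv2.resize(f["image"][205:285,255:375],None,fx=k,fy=k,interpolation=cv2.INTER_CUBIC)
for an,c in((0,(0,0,255)),(.04,(255,0,0))):
    u=(proj(S,world(p,lid(an,.157,.0095,-.115)))-[255,205])*k; cv2.circle(a,tuple(int(v) for v in u),3,c,1)
cv2.imwrite("pics/z2.png",a)
E
```

```text
a=.025 19.7417 [ 0.79 -0.16 -0.69]
a=0 20.4333 [-0.17  0.07 -0.09]
-2 20.95 [-0.12  0.06 -0.09]
-4 21.4667 [-0.1   0.17 -0.02]
```

View pics/z2.png

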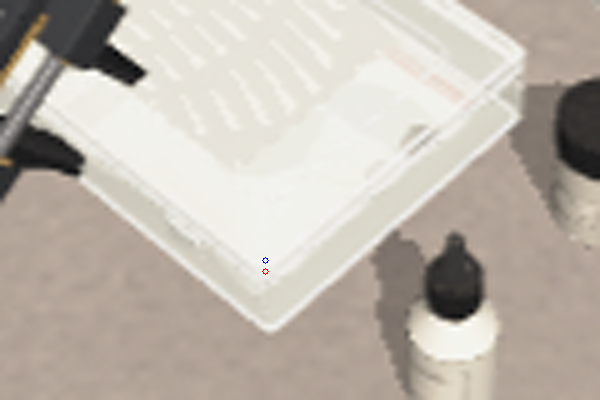

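The lid corner is now at about (265,272), on the shut marker, and the load on the finger dropped to zero as it seated. I'll draw out horizontally first, then up and away, and check.

```bash
python3 - <<'E'
from h import *
import cv2
m=lambda F,th,r,**k: env.move_straight(*pose(F,th),rate=r,**k)
F0=carry(0,55,.005); F=np.array([F0[0],F0[1]-.004])
F=F+[-.016,0]; m(F,55,.03)
F=F+.10*np.array([-.574,.819]); m(F,55,.08)
F=F+[0,.1]; m(F,55,.15)
env.dwell(.5); s=env.read_state(); print(s["clock"],s["force"])
f=env.grab_frame("scene"); cv2.imwrite("pics/end.png",cv2.resize(f["image"][110:300,220:400],None,fx=3,fy=3))
E
```

```text
24.9167 [-0.39139288 -0.797683   -0.3137057 ]
```

View pics/end.png

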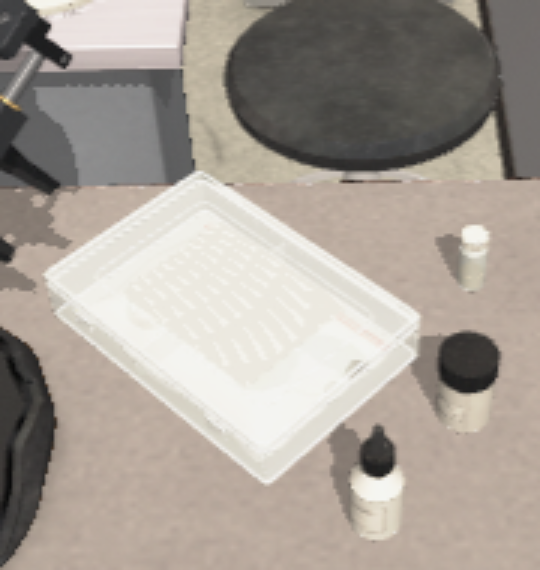

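The lid is flush and shut, with its corners at (45,275), (200,175), (420,318) and (268,450). The gripper is clear, and the bottle, vial and canister are where they were.

```bash
python3 -c "
from workcell import env
print(env.close_job())"
```

```text
the job is handed in; nothing more can be done
None
```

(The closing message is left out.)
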